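Nest the desk trays

ROBOT

A 6-joint arm with a two-finger parallel gripper is mounted at the origin on the work surface. World frame = base frame: x ahead of the robot, y to its left, z up, the work surface at z = 0. Lengths are in m, angles in rad, forces in N, time in s.
With the tool pointing down it reaches from about 0.35 to 0.85 m from the base axis. Payload 8.1 kg.
Tool frame: the origin (TCP) lies at the centre of the arm's flange, where the gripper is bolted on; the fingertips stand 186 mm ahead of it and the grasp point (between the pads) lies 167 mm ahead of it (robot.grasp_offset is the distance from the TCP to the grasp point, in m); z points along the fingers, y is the line along which they close (so a half turn about z gives the same grasp; the last joint's range is limited). The gripper opens to 93 mm and grips with 3 to 60 N. Pads are 15 mm wide; open, the fingers measure 128 mm over their backs; the gripper's body (75 mm by 188 mm) begins 65 mm behind the grasp point.
Start: joints at [-1.381, 0.13, 1.488, -0, 1.523, -0.085], TCP at [0.163, -0.577, 0.405] pointing down, gripper open.
Joint ranges: [-2.96, 2.96], [-0.89, 2.26], [0.02, 2.5], [-1.34, 4.48], [0, 2.73], [-2.66, 2.66]. Speed limits (rad/s): [2.39, 2.39, 2.79, 3.14, 3.14, 3.14].

INTERFACE

Orientations are given as a rotation vector (axis times angle).
In Python, from plant import robot gives the robot as it stands.
- The arm moves only by the tool drive_tool, never from a script. Its argument "moves" is one flat list of numbers, 7 for each row, row after row: the finger opening in mm, from 0 to 93, then the shift along the tool's x, y, z in mm, then the turn, a rotation vector about the tool's x, y, z in degrees. A call has 1 to 8 rows; each row shifts and turns the commanded pose from where the row before left it, along the tool's axes as they then stand; what a row does not reach is not made up. A row lasts 1/10 s, in which the tool goes at most 50 mm and 8.59 degrees, less where a joint would pass 70% of its speed; a pose out of reach is approached as far as the arm can. A call is refused whole if a number of a shift passes 50 or a number of a turn 8.59, either way. A call with a gripper value outside its range is refused whole. The fingers move at their own pace and stop on an object; "grip_force" is the grip in N (left out, the last holds). Time passes only in rows, so rows that do not move let the fingers close. It gives the time, the measured TCP pose, the force, the opening and the grip force at its end, in the units of the state.
- robot.read_state(): the state, without advancing time (a new reading comes with each control period).
- robot.read_camera(name): name is "scene" or "side" or "wrist"; returns a dict with "color" (420x560x3 uint8, red, green, blue), "depth" (420x560 float32, m along the optical axis (not along the pixel's ray), 0 where there is no reading), "mtx" (3x3 intrinsics, pixels), "R" (3x3) and "t" (3): a world point X has camera coordinates R X + t. Camera axes: x right, y down, z forward; pixel columns grow to the right and rows downward; lengths in m; the calibration is good to about 2 mm. A picture is of the moment at which its call begins.
- robot.close_job(): hands the job in; it is judged then, once.
The state is a dict: "t": time; "q": joint angles; "dq": joint speeds; "joint_torque": joint torques, N m; "tool_pos": TCP position; "orientation": TCP orientation; "force": force on the tool from outside, world axes, zero at the start; "wrist_torque": the same for the moment, N m; "opening": finger opening in m; "gripper_force": force on a finger pad.
Only numpy, scipy, OpenCV 4.12 (cv2) and the standard library are available. Lean on these libraries where they do the work, as an engineer would, in place of code of your own. Each camera call takes 0.05 s, during which the arm holds its last target. There are 200 camera calls.

TASK

Clear some writing room: nest the three open-fronted aluminium trays in size order, each pushed back first through the mouth of the next bigger one and fully home against its back wall, with the largest staying where it is, screwed to the desk. Slide the trays along, keeping them down on the desk rather than lifting them, and leave the torch, hole punch, pencil tin and paperweight where they are.

Things in the scene. Friction and masses are not known exactly. Their poses are not given: they have to be found in the camera images.
- tray_large: Largest of three alike bare aluminium scoop trays (open top, open front): 140 deep (x), 110 wide (y), 60 mm high; walls 4, floor 2. Origin: underside centre; -x open mouth, +x closed back. Back bottom edge bevelled (last 20 rises 9) to ride over a floor edge. Screwed down, mouth roughly to the robot. Medium tray fits in with 6 mm each side; home, its origin is at x +6, z +2 mm here.
- tray_medium: Middle of three alike bare aluminium scoop trays (open top, open front): 120 deep (x), 90 wide (y), 53 mm high; walls 4, floor 2. Origin: underside centre; -x open mouth, +x closed back. Back bottom edge bevelled (last 20 rises 9) to ride over a floor edge. Loose, under 0.4 kg, mouth roughly to the robot. Small tray fits in with 6 mm each side; home, its origin is at x +6, z +2 mm here.
- tray_small: Smallest of three alike bare aluminium scoop trays (open top, open front): 100 deep (x), 70 wide (y), 46 mm high; walls 4, floor 2. Origin: underside centre; -x open mouth, +x closed back. Back bottom edge bevelled (last 20 rises 9) to ride over a floor edge. Loose, under 0.4 kg, mouth roughly to the robot.
- torch: bystander: black plastic torch lying down, 150 mm long along x, 44 mm high and wide; origin under its middle
- hole_punch: bystander: grey steel hole punch with a broad press lever, 85 mm (x) by 120 mm (y), 60 mm high; origin centre of underside
- pencil_tin: bystander: upright round aluminium pencil tin, 72 mm across, 85 mm high, empty; origin centre of underside
- paperweight: bystander: round glass paperweight, 76 mm across, 51 mm high; origin centre of underside
Things that resemble listed ones, but are neither listed nor needed, are in the scene too. Leave any black or pink look-alike of the tray_large alone.

How it is judged:
At the end, for the whole second after the job is handed in: The medium tray lies in the largest and the small tray in the medium, each back first within 10 mm of fully home, level (within 0.08 rad), on the floor of the bigger tray, within 0.15 rad of straight, and at rest (x of tray_medium in the frame of tray_large between -0.004 and 0.012 m and y of tray_medium in the frame of tray_large between -0.012 and 0.012 m and z of tray_medium in the frame of tray_large below 0.008 m and angle between the x axis of tray_medium and the x axis of tray_large, either way round below 0.15 rad and angle between each of tray_medium, tray_small's own z axis and vertical below 0.08 rad and linear speed of each of tray_medium, tray_small below 0.01 m/s and x of tray_small in the frame of tray_medium between -0.004 and 0.012 m and y of tray_small in the frame of tray_medium between -0.012 and 0.012 m and z of tray_small in the frame of tray_medium below 0.008 m and angle between the x axis of tray_small and the x axis of tray_medium, either way round below 0.15 rad); the robot touches nothing.
It fails at once if a tray is lifted more than 40 mm off the desk (height (world z) of any of tray_medium, tray_small above 0.04 m).
It fails at once if the torch, hole punch, pencil tin or paperweight is shifted by more than 25 mm (distance of any of torch, hole_punch, pencil_tin, paperweight from where it was at the start of the episode above 0.025 m).
It also fails if it takes over 72 s, if anything falls off the work surface, if the arm or the gripper's body presses on something with over 40 N, if the wrist force passes 120 N, or if a joint passes its speed limit or range.

## Working session

There is one attempt and no reset: what is moved stays moved. The work goes in short steps, Python scripts to look and compute and a tool call to move; the robot and the scene stay as the last step left them, time stands still between calls to the robot, and variables do not carry over. Pictures are saved under pics/ and viewed, at most 10 in all, crops included, and the job is handed in when it is done.

Besides the shell and the picture viewer there is one more tool, called by a JSON object that holds its "method" and its "body", one argument or row to a line. drive_tool: Moves the arm, as the interface text tells. Its arguments: {"type":"object","properties":{"moves":{"type":"array","items":{"type":"number"}},"grip_force":{"type":"number"}},"required":["moves"]}

```bash
ls; mkdir -p pics
cat > h.py <<'E'
import numpy as np, cv2
from plant import robot
def cap(n):
    c=robot.read_camera(n); np.savez(f'{n}.npz',**c); return c
def pts(c):
    d=c['depth']; v,u=np.mgrid[:d.shape[0],:d.shape[1]]
    K=c['mtx']; P=np.stack([(u-K[0,2])/K[0,0]*d,(v-K[1,2])/K[1,1]*d,d],-1)
    W=(P-c['t'])@c['R']; W[d==0]=np.nan; return W
E
python3 - <<'E'
from h import *
ims=[]
for n in ['scene','side']:
    c=cap(n); cv2.imwrite(f'pics/{n}0.png',c['color'][...,::-1]); print(n,-c['R'].T@c['t'],(c['depth']==0).mean())
s=robot.read_state(); print(s)
E
```

```text
pics
scene [1.26561886 0.63837177 1.00600385] 0.004043367346938775
side [0.36788448 0.72757818 0.7795735 ] 0.003941326530612245
{'t': 0.1, 'q': array([-1.38141503e+00,  1.31084836e-01,  1.48914493e+00, -2.59571703e-05,
        1.52302555e+00, -8.53705393e-02]), 'dq': array([ 0.00157142, -0.00201441, -0.00310701, -0.00156917, -0.00164884,
        0.00026733]), 'joint_torque': array([ 2.91863042e-03, -5.61340070e+01, -4.93097556e+01,  7.70774670e-02,
        2.89968448e-02, -5.00804117e-05]), 'tool_pos': array([ 0.16277999, -0.57728471,  0.40380656]), 'orientation': array([-3.11035125e+00, -4.29997745e-01,  1.76338118e-04]), 'force': array([-0.29427006,  0.20248231,  0.08394005]), 'wrist_torque': array([ 0.00084306, -0.04063119,  0.01199476]), 'gripper_force': 0.0, 'opening': 0.09279795285252529}
```

View pics/scene0.png

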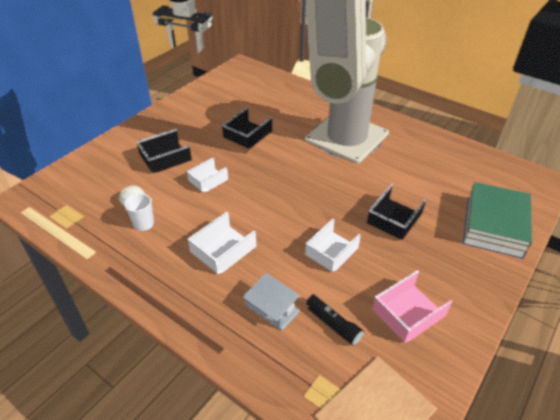

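View pics/side0.png

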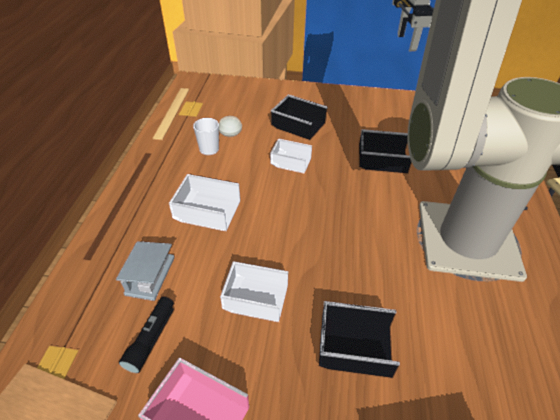

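Both views show three bare aluminium trays, with scene-view pixels first and side-view second: large at (222,243)/(205,202), medium at (332,245)/(255,290) and small at (207,175)/(291,155). The black boxes at scene (163,150), (247,128) and (396,212) and the pink one at (411,305) are look-alikes. The tin is at (140,212), the paperweight at (131,195), the punch at (272,300) and the torch at (335,318). Next I'll measure the trays.

```bash
cat > m.py <<'E'
from h import *
def fuse():
    out=[]
    for n in ['scene','side']:
        c=np.load(f'{n}.npz'); W=pts(c); out.append(np.c_[W.reshape(-1,3),c['color'].reshape(-1,3)])
    return np.concatenate(out)
def tray(A,xy,H,r=.11):
    hsv=cv2.cvtColor(A[None,:,3:].astype(np.uint8),cv2.COLOR_RGB2HSV)[0]
    k=(np.hypot(A[:,0]-xy[0],A[:,1]-xy[1])<r)&(A[:,2]>.012)&(hsv[:,1]<60)&(hsv[:,2]>90)&(A[:,2]<.075)
    P=A[k]; rect=cv2.minAreaRect(P[:,:2].astype(np.float32)); return P,rect
if __name__=='__main__':
    A=fuse()
    c=np.load('scene.npz');W=pts(c); c2=np.load('side.npz');W2=pts(c2)
    for nm,(u,v),(a,b),H in [('L',(222,243),(205,202),.06),('M',(332,245),(255,290),.053),('S',(207,175),(291,155),.046)]:
        xy=np.nanmean([W[v,u,:2],W2[b,a,:2]],0)
        P,rect=tray(A,xy,H); bx=cv2.boxPoints(rect)
        print(nm,W[v,u].round(3),W2[b,a].round(3),len(P),'zmax',np.percentile(P[:,2],98).round(3)); print(rect); print(bx.round(3).tolist())
    for nm,W_,(u,v) in [('punch',W,(270,293)),('torch',W,(335,318)),('tin',W,(140,212)),('pw',W,(131,192)),('blk1',W,(163,160)),('blk2',W,(247,132)),('blk3',W,(396,220)),('pink',W,(411,310))]: print(nm,W_[v,u].round(3))
    ims=[]
    for (u,v) in [(222,243),(332,245),(207,175)]:
        ims.append(cv2.resize(c['color'][v-40:v+40,u-40:u+40,::-1],(260,260),interpolation=cv2.INTER_CUBIC))
    ims2=[cv2.resize(c2['color'][b-45:b+45,a-45:a+45,::-1],(260,260),interpolation=cv2.INTER_CUBIC) for a,b in [(205,202),(255,290),(291,155)]]
    cv2.imwrite('pics/crop.png',np.vstack([np.hstack(ims),np.hstack(ims2)]))
E
python3 m.py
```

```text
L [ 0.64  -0.018  0.003] [ 0.665 -0.024  0.001] 3262 zmax 0.062
((0.6540394425392151, 5.206465721130371e-05), (0.11844517290592194, 0.14709986746311188), 83.673583984375)
[[0.5740000009536743, -0.050999999046325684], [0.7210000157356262, -0.06700000166893005], [0.734000027179718, 0.050999999046325684], [0.5870000123977661, 0.06700000166893005]]
M [ 0.462  0.228 -0.   ] [0.486 0.225 0.003] 2527 zmax 0.055
((0.4843250513076782, 0.240524023771286), (0.09543997049331665, 0.12750881910324097), 86.29621887207031)
[[0.4180000126361847, 0.19699999690055847], [0.5450000166893005, 0.1889999955892563], [0.5509999990463257, 0.2840000092983246], [0.42399999499320984, 0.2919999957084656]]
S [ 0.448 -0.25  -0.   ] [ 0.467 -0.252  0.004] 1460 zmax 0.06
((0.45931828022003174, -0.27346593141555786), (0.17182210087776184, 0.10708749294281006), 80.72583770751953)
[[0.3930000066757202, -0.3499999940395355], [0.49799999594688416, -0.367000013589859], [0.5260000228881836, -0.19699999690055847], [0.41999998688697815, -0.18000000715255737]]
punch [0.723 0.213 0.055]
torch [0.678 0.369 0.036]
tin [ 0.735 -0.222  0.077]
pw [ 0.678 -0.333  0.049]
blk1 [ 0.511 -0.375  0.042]
blk2 [ 0.194 -0.294  0.003]
blk3 [0.271 0.325 0.002]
pink [0.531 0.496 0.007]
```

View pics/crop.png

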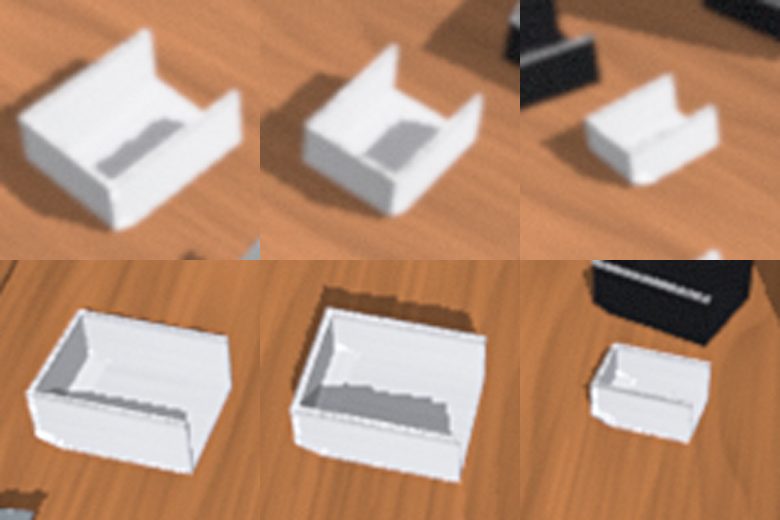

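The crop shows plain aluminium scoops with their mouths toward the robot, and the measured sizes fit large, medium and small. The small one is contaminated by its black neighbour, so I'll tighten that measurement and write a move planner.

My plan is to put the fingers inside a tray and spread them against its side walls. Then I slide it to the next mouth and push on its back wall. Medium goes into large first, then small into medium.

```bash
cat > g.py <<'E'
from h import *
from scipy.spatial.transform import Rotation as Ro
def go(xyz,yaw=None):
    "remaining shift in tool axes (mm) and turn about tool z (deg), turn done AFTER the shift"
    s=robot.read_state(); R=Ro.from_rotvec(s['orientation']).as_matrix()
    y0=np.degrees(np.arctan2(R[1,0],R[0,0]))
    d=R.T@(np.array(xyz)-s['tool_pos'])*1000
    print('t',round(s['t'],2),'tcp',s['tool_pos'].round(4),'yaw',y0.round(2),'tilt',(R[:,2]).round(3),'open',round(s['opening']*1e3,1),'F',s['force'].round(1))
    print('shift',d.round(1),'turn z',None if yaw is None else round(-(yaw-y0),2))
    if yaw is not None:
        y=np.radians(yaw); x=np.array([np.cos(y),np.sin(y),0]); yy=np.array([np.sin(y),-np.cos(y),0]); w=(np.array(xyz)-s['tool_pos'])*1000
        print('shift if turned first',(x@w).round(1),(yy@w).round(1),(-w[2]).round(1))
E
python3 - <<'E'
from m import *
from g import go
A=fuse()
for nm,xy,r in [('L',(.654,0),.1),('M',(.484,.24),.085),('S',(.459,-.25),.068)]:
    P,rect=tray(A,xy,0,r); 
    # side walls direction: points of outer walls
    print(nm,len(P),np.percentile(P[:,2],98).round(3),rect)
    a=rect[2]; a=a-90 if a>45 else a
    e=np.array([np.cos(np.radians(a)),np.sin(np.radians(a))]); f=np.array([-e[1],e[0]])
    x=np.percentile(P[:,:2]@e,[1,99]);y=np.percentile(P[:,:2]@f,[1,99])
    print(' yaw',a,'size',np.ptp(x).round(4),np.ptp(y).round(4),'c',(e*x.mean()+f*y.mean()).round(4))
go([.44,.24,.405],-4)
E
```

```text
L 3262 0.062 ((0.6540394425392151, 5.206465721130371e-05), (0.11844517290592194, 0.14709986746311188), 83.673583984375)
 yaw -6.326416015625 size 0.1431 0.1137 c [0.6548 0.0008]
M 2527 0.055 ((0.4843250513076782, 0.240524023771286), (0.09543997049331665, 0.12750881910324097), 86.29621887207031)
 yaw -3.7037811279296875 size 0.1234 0.0926 c [0.484  0.2411]
S 1173 0.048 ((0.46671706438064575, -0.22756311297416687), (0.07943346351385117, 0.10582862049341202), 79.7681884765625)
 yaw -10.2318115234375 size 0.1017 0.0756 c [ 0.4675 -0.2278]
t 0.1 tcp [ 0.1628 -0.5773  0.4038] yaw 15.74 tilt [-0.     0.002 -1.   ] open 92.8 F [-0.3  0.2  0.1]
shift [ 488.6 -711.4    0. ] turn z 19.74
shift if turned first 219.5 -834.6 -1.2
```

{"method": "drive_tool", "body": {
  "moves": [40,45,0,0,0,0,6.6,40,45,0,0,0,0,6.6,40,45,-15,0,0,0,6.6,40,30,-40,0,0,0,0,40,20,-45,0,0,0,0,40,15,-47,0,0,0,0,40,10,-48,0,0,0,0,40,0,-50,0,0,0,0],
  "grip_force": 8
}}

```text
t: 0.9
tool_pos: [0.3866, -0.315, 0.4041]
orientation: [-3.139, 0.11, 0.0]
force: [0.2, 0.8, 0.1]
opening: 0.0407
gripper_force: 0.0
```

```bash
python3 -c "
from g import *
go([.48,.24,.405],-4)"
```

```text
t 0.9 tcp [ 0.3866 -0.315   0.4041] yaw -4.02 tilt [-0.     0.001 -1.   ] open 40.7 F [0.2 0.8 0.1]
shift [ 5.420e+01 -5.602e+02 -5.000e-01] turn z -0.02
shift if turned first 54.5 -560.2 -0.9
```

{"method": "drive_tool", "body": {
  "moves": [40,6,-50,0,0,0,0,40,6,-50,0,0,0,0,40,6,-50,0,0,0,0,40,6,-50,0,0,0,0,40,6,-50,0,0,0,0,40,6,-50,0,0,0,0,40,6,-50,0,0,0,0,40,6,-50,0,0,0,0]
}}

```text
t: 1.7
tool_pos: [0.4613, 0.0779, 0.4046]
orientation: [3.14, -0.111, 0.0]
force: [-0.3, 0.0, 0.5]
opening: 0.0404
gripper_force: 0.0
```

{"method": "drive_tool", "body": {
  "moves": [40,0,-50,0,0,0,0,40,0,-40,0,0,0,0,40,0,-20,0,0,0,0,40,0,0,0,0,0,0]
}}

```text
t: 2.1
tool_pos: [0.4689, 0.1879, 0.4041]
orientation: [-3.14, 0.105, 0.002]
force: [-0.5, 0.3, 0.2]
opening: 0.0398
gripper_force: 0.0
```

Run:
```python
from g import *
go([.48,.24,.32],-4)
c=cap('wrist'); cv2.imwrite('pics/w1.png',c['color'][...,::-1]); print(-c['R'].T@c['t'])
```

```text
t 2.1 tcp [0.4689 0.1879 0.4041] yaw -3.85 tilt [-0.001  0.    -1.   ] open 39.8 F [-0.5  0.3  0.2]
shift [  7.7 -52.7  84.1] turn z 0.15
shift if turned first 7.4 -52.7 84.1
[0.54754794 0.18319087 0.38391504]
```

View pics/w1.png

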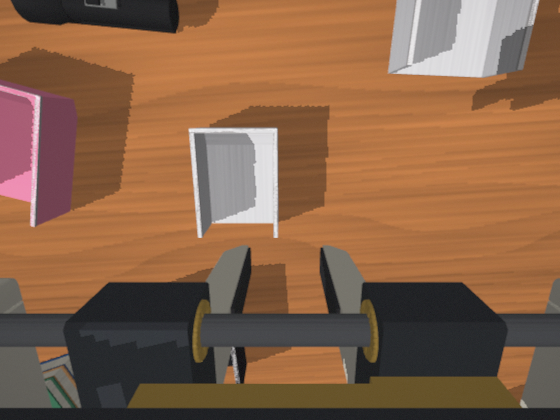

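The wrist view shows the medium tray at (190-278, 128-238) px, with its back at the top and its mouth toward me. The large tray's mouth corner is at (390,75) and the torch is at the top left. I'll measure the medium tray from here.

```bash
cat > w.py <<'E'
from h import *
def rim(c,xy,H,r,sat=60,val=90):
    W=pts(c).reshape(-1,3); C=c['color'].reshape(-1,3)
    hsv=cv2.cvtColor(C[None],cv2.COLOR_RGB2HSV)[0]
    k=(np.hypot(W[:,0]-xy[0],W[:,1]-xy[1])<r)&(hsv[:,1]<sat)&(hsv[:,2]>val)&(abs(W[:,2]-H)<.006)
    P=W[k]; rect=cv2.minAreaRect(P[:,:2].astype(np.float32))
    a=rect[2]; a=a-90 if a>45 else a
    e=np.array([np.cos(np.radians(a)),np.sin(np.radians(a))]); f=np.array([-e[1],e[0]])
    x=P[:,:2]@e;y=P[:,:2]@f; xr=np.percentile(x,[.5,99.5]); yr=np.percentile(y,[.5,99.5])
    # yaw from lines through rim's side walls and back wall
    yaws=[]
    for s,m in [('+y',y>yr[1]-.008),('-y',y<yr[0]+.008)]:
        if m.sum()>20:
            v=cv2.fitLine(P[m,:2].astype(np.float32),cv2.DIST_HUBER,0,.01,.01).ravel(); yaws.append(np.degrees(np.arctan(v[1]/v[0])).round(1))
    m=x>xr[1]-.008; v=cv2.fitLine(P[m,:2].astype(np.float32),cv2.DIST_HUBER,0,.01,.01).ravel(); yaws.append(np.degrees(np.arctan(-v[0]/v[1])).round(1))
    print(len(P),'z',np.median(P[:,2]).round(4),'yaw',round(a,2),yaws,'size',np.ptp(xr).round(4),np.ptp(yr).round(4),'c',(e*xr.mean()+f*yr.mean()).round(4),'back mid',(e*xr[1]+f*yr.mean()).round(4))
E
python3 - <<'E'
from w import *
c=np.load('wrist.npz'); rim(c,(.484,.241),.053,.09)
for n in('scene','side'):
    d=np.load(n+'.npz')
    for t,xy,H,r in [('L',(.654,0),.06,.1),('M',(.484,.24),.053,.09),('S',(.467,-.228),.046,.075)]: print(n,t,end=' '); rim(d,xy,H,r)
E
```

```text
1560 z 0.0531 yaw -3.92 [np.float32(-3.8), np.float32(-3.6), np.float32(-4.1)] size 0.1191 0.0906 c [0.4813 0.2417] back mid [0.5407 0.2376]
scene L 357 z 0.0596 yaw -6.01 [np.float32(-6.3), np.float32(-5.8), np.float32(-6.4)] size 0.1387 0.1151 c [ 0.6573 -0.0019] back mid [ 0.7263 -0.0092]
scene M 268 z 0.0525 yaw -4.01 [np.float32(-3.9), np.float32(-3.7), np.float32(-4.3)] size 0.1225 0.0925 c [0.4863 0.2391] back mid [0.5474 0.2349]
scene S 182 z 0.045 yaw -10.01 [np.float32(-9.2), np.float32(-9.5), np.float32(-8.8)] size 0.1028 0.0782 c [ 0.4681 -0.2283] back mid [ 0.5187 -0.2372]
side L 438 z 0.0596 yaw -5.59 [np.float32(-6.3), np.float32(-6.1), np.float32(-5.6)] size 0.1402 0.1142 c [0.6529 0.0016] back mid [ 0.7227 -0.0053]
side M 504 z 0.0527 yaw -3.6 [np.float32(-3.8), np.float32(-3.7), np.float32(-4.0)] size 0.12 0.093 c [0.4812 0.2416] back mid [0.5411 0.2379]
side S 222 z 0.0454 yaw -9.62 [np.float32(-9.9), np.float32(-10.4), np.float32(-9.7)] size 0.0997 0.0753 c [ 0.4645 -0.2263] back mid [ 0.5136 -0.2346]
```

```bash
python3 -c "
from g import *
go([.5164,.2392,.2],-3.8)"
```

```text
t 2.15 tcp [0.469  0.1865 0.4041] yaw -3.91 tilt [-0.001 -0.001 -1.   ] open 40.0 F [0.6 0.  0.7]
shift [ 43.9 -55.9 204. ] turn z -0.11
shift if turned first 43.8 -55.7 204.1
```

{"method": "drive_tool", "body": {
  "moves": [34,22,-28,0,0,0,0,34,22,-28,0,0,0,0,34,0,0,40,0,0,0,34,0,0,40,0,0,0,34,0,0,24,0,0,0,34,0,0,0,0,0,0]
}}

```text
t: 2.75
tool_pos: [0.5156, 0.2362, 0.2958]
orientation: [3.136, -0.113, -0.013]
force: [-1.2, 0.2, -0.1]
opening: 0.034
gripper_force: 0.0
```

```bash
python3 -c "
from g import *
go([.5164,.2392,.2],-3.8)"
```

```text
t 2.75 tcp [0.5156 0.2362 0.2958] yaw -4.14 tilt [-0.008 -0.003 -1.   ] open 34.0 F [-1.2  0.2 -0.1]
shift [ 1.3 -3.4 95.8] turn z -0.34
shift if turned first 0.6 -3.1 95.8
```

{"method": "drive_tool", "body": {
  "moves": [34,0,-1,30,0,0,0,34,0,-1,30,0,0,0,34,0,0,25,0,0,0,34,0,0,8,0,0,0,34,0,0,2,0,0,0,34,0,0,0,0,0,0]
}}

```text
t: 3.35
tool_pos: [0.5182, 0.2401, 0.2075]
orientation: [-3.139, 0.112, -0.003]
force: [-0.6, -0.2, 0.2]
opening: 0.0339
gripper_force: 0.0
```

Run:
```python
from g import *
go([.5164,.2392,.2],-3.8)
c=cap('wrist'); cv2.imwrite('pics/w2.png',c['color'][...,::-1])
```

```text
t 3.35 tcp [0.5182 0.2401 0.2075] yaw -4.08 tilt [ 0.002  0.001 -1.   ] open 33.9 F [-0.6 -0.2  0.2]
shift [-1.8  1.1  7.5] turn z -0.28
shift if turned first -1.8 1.1 7.5
```

View pics/w2.png

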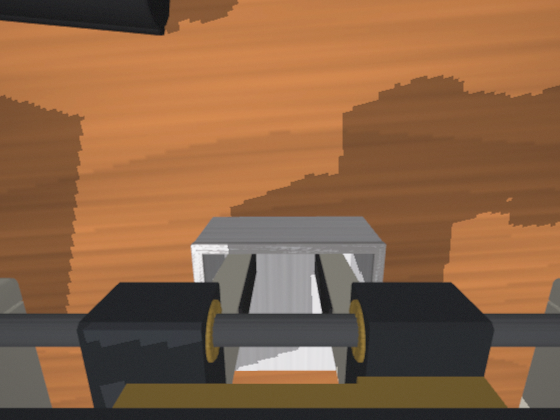

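The fingers sit centred inside the medium tray, with its back wall at row ~245. Next I'll spread them.

{"method": "drive_tool", "body": {
  "moves": [44,0,0,5,0,0,0,50,0,0,0,0,0,0,56,0,0,0,0,0,0,56,0,0,0,0,0,0],
  "grip_force": 10
}}

```text
t: 3.8
tool_pos: [0.5175, 0.2402, 0.2011]
orientation: [3.14, -0.111, 0.001]
force: [-0.4, -2.1, 3.2]
opening: 0.0505
gripper_force: 10.1
```

Run:
```python
from g import *
a=np.radians(-6.1); L=np.array([.6545,.0005]); e=np.array([np.cos(a),np.sin(a)])
p=L-e*(.07+.02+.06); g=p+e*.036
print('stage M',p,g); go([*g,.203],-6.1)
```

```text
stage M [0.50534931 0.01643961] [0.54114547 0.0126141 ]
t 3.8 tcp [0.5175 0.2402 0.2011] yaw -4.05 tilt [ 0. -0. -1.] open 50.5 F [-0.4 -2.1  3.2]
shift [ 39.7 225.3  -1.8] turn z 2.05
shift if turned first 47.7 223.8 -1.9
```

The medium tray is held from inside at 50.5 mm opening and 10 N. Next I drag it to the large tray's mouth.

{"method": "drive_tool", "body": {
  "moves": [58,3,15,0,0,0,1,58,5,30,0,0,0,1,58,6,32,0,0,0,0,58,6,32,0,0,0,0,58,6,32,0,0,0,0,58,6,32,0,0,0,0,58,6,25,0,0,0,0,58,0,0,0,0,0,0]
}}

```text
t: 4.6
tool_pos: [0.5356, 0.0357, 0.2012]
orientation: [3.135, -0.172, 0.002]
force: [0.2, -2.8, 2.4]
opening: 0.0499
gripper_force: 10.0
```

Run:
```python
from g import *
from w import rim
go([.54114547, .0126141,.203],-6.1)
c=cap('wrist'); rim(c,(.505,.03),.053,.09); rim(c,(.6545,.0005),.06,.1)
c=cap('scene'); rim(c,(.505,.03),.053,.075); rim(c,(.6545,.0005),.06,.1)
c=cap('side'); rim(c,(.505,.03),.053,.075); rim(c,(.6545,.0005),.06,.1)
```

```text
t 4.6 tcp [0.5356 0.0357 0.2012] yaw -6.27 tilt [ 0.001 -0.002 -1.   ] open 49.9 F [ 0.2 -2.8  2.4]
shift [ 8.  22.3 -1.8] turn z -0.17
shift if turned first 7.9 22.4 -1.8
4340 z 0.053 yaw 30.78 [np.float32(23.4), np.float32(21.1), np.float32(28.9)] size 0.0659 0.08 c [0.5514 0.0343] back mid [0.5798 0.0512]
6815 z 0.0598 yaw -6.21 [np.float32(-6.1), np.float32(-5.5), np.float32(-6.1)] size 0.0929 0.1111 c [0.6037 0.0068] back mid [0.6499 0.0017]
139 z 0.0527 yaw -25.47 [np.float32(-18.7), np.float32(-15.1)] size 0.0523 0.0981 c [0.5483 0.0279] back mid [0.5719 0.0166]
366 z 0.0596 yaw -7.54 [np.float32(-6.3), np.float32(-7.3), np.float32(-6.3)] size 0.1675 0.1164 c [6.434e-01 3.000e-04] back mid [ 0.7264 -0.0107]
218 z 0.0523 yaw -9.37 [np.float32(-5.2), np.float32(-6.1), np.float32(75.0)] size 0.1091 0.0977 c [0.4972 0.0417] back mid [0.551  0.0329]
397 z 0.0598 yaw -5.54 [np.float32(-6.1), np.float32(-6.1), np.float32(-6.2)] size 0.1221 0.1146 c [ 6.608e-01 -1.000e-04] back mid [ 0.7216 -0.006 ]
```

{"method": "drive_tool", "body": {
  "moves": [58,2,12,0,0,0,0,58,2,9,0,0,0,0,58,0,0,0,0,0,0,58,0,0,0,0,0,0]
}}

```text
t: 5.15
tool_pos: [0.5372, 0.0176, 0.201]
orientation: [3.136, -0.166, 0.001]
force: [0.1, -3.8, 6.1]
opening: 0.0502
gripper_force: 10.1
```

Run:
```python
from g import *
from w import rim
go([.54114547, .0130,.203],-6.1)
c=cap('wrist'); cv2.imwrite('pics/w3.png',c['color'][...,::-1]); rim(c,(.6545,.0005),.06,.085)
W=pts(c); k=(abs(W[...,2]-.053)<.004)&(W[...,0]>.5)&(W[...,0]<.572)
```

```text
t 5.15 tcp [0.5372 0.0176 0.201 ] yaw -6.06 tilt [ 0.    -0.001 -1.   ] open 50.2 F [ 0.1 -3.8  6.1]
shift [ 4.4  4.2 -2. ] turn z 0.04
shift if turned first 4.4 4.2 -2.0
6459 z 0.0598 yaw -6.7 [np.float32(-5.9), np.float32(-5.3), np.float32(-6.4)] size 0.0659 0.1113 c [0.621 0.005] back mid [0.6537 0.0011]
```

View pics/w3.png

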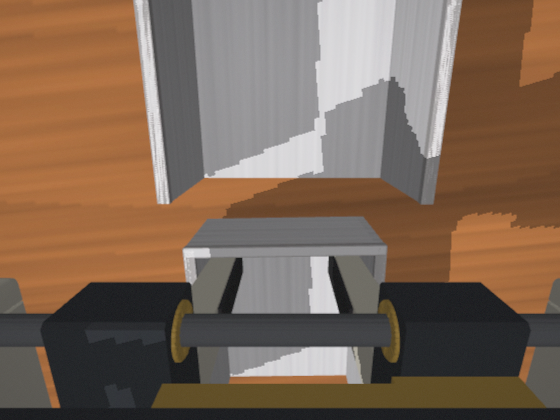

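The wrist view shows the medium's back edge centred at column 285 and the large's mouth at 295 (corners 163 and 427, row 203), so I need about 4 mm more to the right. Then I insert, raising about 2 mm.

{"method": "drive_tool", "body": {
  "moves": [58,2,4,0,0,0,0,58,6,1,-1,0,0,0,58,12,0,-1,0,0,0,58,12,0,-1,0,0,0,58,12,0,0,0,0,0,58,12,0,0,0,0,0,58,12,0,0,0,0,0,58,0,0,0,0,0,0]
}}

```text
t: 6.0
tool_pos: [0.6048, 0.0058, 0.2031]
orientation: [3.137, -0.166, -0.001]
force: [-0.9, -0.0, 1.6]
opening: 0.05
gripper_force: 10.0
```

Run:
```python
from g import *
a=np.radians(-6.1); L=np.array([.6545,.0008]); e=np.array([np.cos(a),np.sin(a)])
go([*(L+e*.042),.203],-6.1)
```

```text
t 6.0 tcp [0.6048 0.0058 0.2031] yaw -6.05 tilt [-0. -0. -1.] open 50.0 F [-0.9 -0.   1.6]
shift [92.  -0.2  0. ] turn z 0.05
shift if turned first 92.0 -0.3 0.1
```

{"method": "drive_tool", "body": {
  "moves": [58,14,0,0,0,0,0,58,14,0,0,0,0,0,58,14,0,0,0,0,0,58,14,0,0,0,0,0,58,12,0,0,0,0,0,58,8,0,0,0,0,0,58,4,0,0,0,0,0,58,0,0,0,0,0,0]
}}

```text
t: 6.8
tool_pos: [0.6836, -0.0025, 0.2032]
orientation: [3.137, -0.166, -0.001]
force: [-0.8, 0.2, -2.2]
opening: 0.05
gripper_force: 9.9
```

Run:
```python
from g import *
a=np.radians(-6.1); L=np.array([.6545,.0008]); e=np.array([np.cos(a),np.sin(a)])
go([*(L+e*.042),.203],-6.1)
```

```text
t 6.8 tcp [ 0.6836 -0.0025  0.2032] yaw -6.05 tilt [-0.001 -0.    -1.   ] open 50.0 F [-0.8  0.2 -2.2]
shift [12.7 -0.1  0.2] turn z 0.05
shift if turned first 12.7 -0.1 0.2
```

{"method": "drive_tool", "body": {
  "moves": [58,4,0,0,0,0,0,58,4,0,0,0,0,0,58,3,0,0,0,0,0,58,0,0,0,0,0,0]
}}

```text
t: 7.2
tool_pos: [0.6948, -0.0036, 0.2037]
orientation: [-3.137, 0.166, 0.0]
force: [-0.2, 1.2, -2.1]
opening: 0.05
gripper_force: 9.9
```

{"method": "drive_tool", "body": {
  "moves": [58,2,0,0,0,0,0,58,2,0,0,0,0,0,58,2,0,0,0,0,0]
}}

```text
t: 7.5
tool_pos: [0.6987, -0.0039, 0.203]
orientation: [-3.137, 0.165, 0.011]
force: [-15.9, 2.1, 6.5]
opening: 0.0501
gripper_force: 10.2
```

{"method": "drive_tool", "body": {
  "moves": [58,2,0,0,0,0,0,58,2,0,0,0,0,0,58,0,0,0,0,0,0]
}}

```text
t: 7.8
tool_pos: [0.7025, -0.0043, 0.2024]
orientation: [-3.137, 0.165, 0.013]
force: [-15.1, 1.1, 3.9]
opening: 0.05
gripper_force: 10.1
```

A 15 N stop at tool x≈0.70 matches the expected home position of 0.696. Next I release, lift out and check.

{"method": "drive_tool", "body": {
  "moves": [36,0,0,0,0,0,0,36,-2,0,0,0,0,0,36,0,0,0,0,0,0,36,-5,0,-35,0,0,0,36,-15,0,-45,0,0,0,36,-30,10,-40,0,0,0,30,-40,30,-10,0,0,0,20,-40,30,0,0,0,0]
}}

```text
t: 8.6
tool_pos: [0.5677, -0.0601, 0.3373]
orientation: [3.136, -0.164, 0.013]
force: [0.6, -1.9, -0.6]
opening: 0.0263
gripper_force: 0.0
```

Run:
```python
from g import *
from w import rim
go([.5,-.23,.33],-9.7)
c=cap('wrist'); cv2.imwrite('pics/w4.png',c['color'][...,::-1])
rim(c,(.6545,.0005),.06,.1); rim(c,(.66,0),.055,.1)
for n in ('scene','side'): d=cap(n); rim(d,(.6545,.0005),.06,.1); rim(d,(.466,-.227),.046,.075)
```

```text
t 8.6 tcp [ 0.5677 -0.0601  0.3373] yaw -5.97 tilt [ 0.008 -0.002 -1.   ] open 26.3 F [ 0.6 -1.9 -0.6]
shift [-49.7 176.    7. ] turn z 3.73
shift if turned first -38.1 178.9 7.3
6401 z 0.059 yaw -6.11 [np.float32(-6.2), np.float32(-5.8), np.float32(-5.7)] size 0.1378 0.111 c [0.653  0.0013] back mid [ 0.7215 -0.006 ]
7110 z 0.0561 yaw -6.11 [np.float32(-6.2), np.float32(-5.8), np.float32(-6.5)] size 0.1378 0.1109 c [0.6529 0.0013] back mid [ 0.7214 -0.006 ]
496 z 0.0585 yaw -6.3 [np.float32(-6.1), np.float32(-6.1), np.float32(-6.6)] size 0.1393 0.114 c [ 0.6568 -0.0012] back mid [ 0.726  -0.0089]
135 z 0.045 yaw -9.19 [np.float32(-11.2), np.float32(-9.6), np.float32(-9.9)] size 0.0923 0.0778 c [ 0.473  -0.2296] back mid [ 0.5186 -0.237 ]
636 z 0.058 yaw -6.24 [np.float32(-5.7), np.float32(-6.1), np.float32(-6.4)] size 0.1401 0.1136 c [0.6528 0.0012] back mid [ 0.7224 -0.0064]
226 z 0.0451 yaw -9.3 [np.float32(-10.0), np.float32(-10.1), np.float32(-9.3)] size 0.0999 0.0752 c [ 0.4643 -0.2266] back mid [ 0.5136 -0.2347]
```

View pics/w4.png

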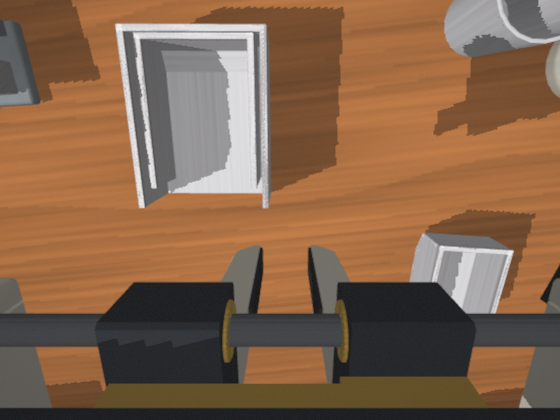

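The medium tray is home: its back rim at row 40 sits right against the large's inner back wall at row 33, with even side gaps. The small tray is at about (460,270) px. I'll go above it and take a close look.

{"method": "drive_tool", "body": {
  "moves": [18,-25,30,0,0,0,2,18,-25,40,0,0,0,1.7,18,-20,40,0,0,0,0,18,-18,40,0,0,0,0,18,-10,30,0,0,0,0,18,0,0,0,0,0,0,18,0,0,0,0,0,0]
}}

```text
t: 9.45
tool_pos: [0.4439, -0.2239, 0.3337]
orientation: [3.13, -0.27, 0.003]
force: [0.1, 0.1, 0.6]
opening: 0.018
gripper_force: 0.0
```

Run:
```python
from g import *
from w import rim
c=cap('wrist'); cv2.imwrite('pics/w5.png',c['color'][...,::-1])
rim(c,(.4645,-.2265),.046,.072)
go([.491,-.231,.203],-9.7)
```

```text
1776 z 0.046 yaw -9.87 [np.float32(-10.2), np.float32(-9.5), np.float32(-9.9)] size 0.0986 0.0707 c [ 0.464  -0.2267] back mid [ 0.5126 -0.2351]
t 9.5 tcp [ 0.4441 -0.2232  0.3335] yaw -9.77 tilt [ 0.002 -0.    -1.   ] open 17.9 F [-0.3  0.2  0.4]
shift [ 47.3  -0.3 130.5] turn z -0.07
shift if turned first 47.6 -0.2 130.5
```

{"method": "drive_tool", "body": {
  "moves": [18,24,0,0,0,0,0,18,23,0,5,0,0,0,18,0,0,35,0,0,0,18,0,0,40,0,0,0,18,0,0,35,0,0,0,18,0,0,12,0,0,0,18,0,0,3,0,0,0,18,0,0,0,0,0,0]
}}

```text
t: 10.3
tool_pos: [0.4903, -0.231, 0.2038]
orientation: [3.13, -0.266, 0.002]
force: [0.5, 0.1, 0.4]
opening: 0.018
gripper_force: 0.0
```

{"method": "drive_tool", "body": {
  "moves": [26,0,0,0,0,0,0,32,0,0,0,0,0,0,38,0,0,0,0,0,0,38,0,0,0,0,0,0]
}}

```text
t: 10.7
tool_pos: [0.4903, -0.2317, 0.2046]
orientation: [3.129, -0.267, 0.005]
force: [1.3, 1.6, 6.8]
opening: 0.0311
gripper_force: 10.2
```

Run:
```python
from g import *
a=np.radians(-6.1); L=np.array([.6545,.0008]); e=np.array([np.cos(a),np.sin(a)])
p=L-e*(.07+.025+.05); g=p+e*.027
print('stage S grasp',g,'home grasp',L+e*(.012+.027)); go([*g,.203],-6.1)
```

```text
stage S grasp [0.53716812 0.01333916] home grasp [ 0.69327918 -0.0033443 ]
t 10.7 tcp [ 0.4903 -0.2317  0.2046] yaw -9.76 tilt [ 0.003 -0.001 -1.   ] open 31.1 F [1.3 1.6 6.8]
shift [   4.7 -249.4    1.4] turn z -3.66
shift if turned first 20.6 -248.6 1.6
```

{"method": "drive_tool", "body": {
  "moves": [38,2,-15,0,0,0,-1.8,38,3,-30,0,0,0,-1.8,38,3,-34,0,0,0,0,38,3,-34,0,0,0,0,38,3,-34,0,0,0,0,38,3,-34,0,0,0,0,38,3,-34,0,0,0,0,38,1,-25,0,0,0,0]
}}

```text
t: 11.5
tool_pos: [0.5387, 0.0061, 0.2044]
orientation: [3.136, -0.166, 0.004]
force: [-0.6, -6.9, 7.6]
opening: 0.0312
gripper_force: 10.2
```

{"method": "drive_tool", "body": {
  "moves": [38,0,-8,0,0,0,0,38,0,0,0,0,0,0,38,0,0,0,0,0,0]
}}

```text
t: 11.8
tool_pos: [0.5396, 0.0144, 0.2044]
orientation: [-3.135, 0.166, -0.005]
force: [0.3, 5.1, 7.4]
opening: 0.0312
gripper_force: 10.2
```

Run:
```python
from g import *
go([.53716812, .01333916,.204],-6.1)
c=cap('wrist'); cv2.imwrite('pics/w6.png',c['color'][...,::-1])
```

```text
t 11.8 tcp [0.5396 0.0144 0.2044] yaw -6.05 tilt [ 0.003  0.002 -1.   ] open 31.2 F [0.3 5.1 7.4]
shift [-2.3  1.3  0.4] turn z 0.05
shift if turned first -2.3 1.3 0.4
```

View pics/w6.png

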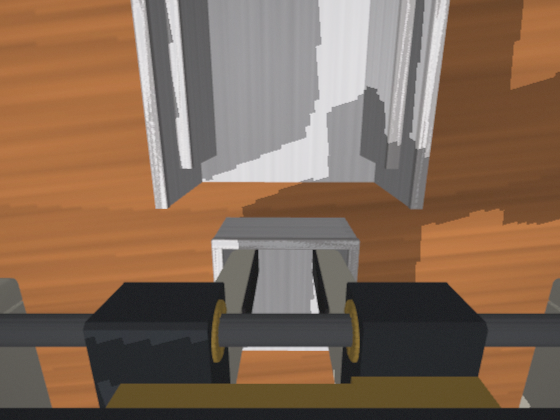

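The small tray's back is centred at column 285, while the mouths of the large and medium are centred at about 288–289. I need a nudge of about 1.5 mm, then I insert while rising 2+2 mm.

{"method": "drive_tool", "body": {
  "moves": [38,4,1.5,-0.5,0,0,0,38,8,0,-1,0,0,0,38,10,0,-1,0,0,0,38,10,0,-1,0,0,0,38,10,0,-1,0,0,0,38,10,0,0,0,0,0,38,10,0,0,0,0,0,38,0,0,0,0,0,0]
}}

```text
t: 12.65
tool_pos: [0.6015, 0.0041, 0.2075]
orientation: [3.137, -0.169, 0.002]
force: [0.3, -0.4, 3.3]
opening: 0.0313
gripper_force: 10.1
```

Run:
```python
from g import *
go([.69327918,-.0033,.208],-6.1)
```

```text
t 12.65 tcp [0.6015 0.0041 0.2075] yaw -6.17 tilt [ 0.001 -0.    -1.   ] open 31.3 F [ 0.3 -0.4  3.3]
shift [92.1 -2.5 -0.4] turn z -0.07
shift if turned first 92.1 -2.4 -0.5
```

{"method": "drive_tool", "body": {
  "moves": [38,14,-1,0,0,0,0,38,14,-1,0,0,0,0,38,14,0,0,0,0,0,38,14,0,0,0,0,0,38,12,0,0,0,0,0,38,8,0,0,0,0,0,38,4,0,0,0,0,0,38,0,0,0,0,0,0]
}}

```text
t: 13.45
tool_pos: [0.6801, -0.0022, 0.2072]
orientation: [3.137, -0.169, 0.0]
force: [0.5, -0.2, 0.5]
opening: 0.0309
gripper_force: 10.0
```

{"method": "drive_tool", "body": {
  "moves": [38,4,0,0,0,0,0,38,4,0,0,0,0,0,38,2,0,0,0,0,0,38,0,0,0,0,0,0]
}}

```text
t: 13.85
tool_pos: [0.69, -0.0033, 0.2072]
orientation: [-3.137, 0.169, -0.0]
force: [-0.3, 0.8, -1.2]
opening: 0.0311
gripper_force: 10.0
```

{"method": "drive_tool", "body": {
  "moves": [38,2,0,0,0,0,0,38,2,0,0,0,0,0,38,2,0,0,0,0,0]
}}

```text
t: 14.15
tool_pos: [0.6945, -0.0037, 0.2069]
orientation: [-3.137, 0.168, 0.009]
force: [-15.2, 1.4, 7.9]
opening: 0.0314
gripper_force: 10.1
```

{"method": "drive_tool", "body": {
  "moves": [38,2,0,0,0,0,0,38,2,0,0,0,0,0,38,0,0,0,0,0,0,18,-2,0,0,0,0,0,18,0,0,0,0,0,0,18,0,0,0,0,0,0]
}}

```text
t: 14.75
tool_pos: [0.6961, -0.0037, 0.2064]
orientation: [-3.137, 0.168, 0.01]
force: [-11.9, 1.5, 5.2]
opening: 0.02
gripper_force: 6.4
```

{"method": "drive_tool", "body": {
  "moves": [18,-3,0,-25,0,0,0,18,-10,0,-45,0,0,0,18,-30,0,-40,0,0,0,18,-40,0,-10,0,0,0,18,-40,0,0,0,0,0,18,-15,0,0,0,0,0,18,0,0,0,0,0,0]
}}

```text
t: 15.45
tool_pos: [0.5592, 0.011, 0.3279]
orientation: [-3.137, 0.168, -0.001]
force: [0.3, -0.1, -0.6]
opening: 0.0178
gripper_force: 0.0
```

Run:
```python
from g import *
from w import rim
c=cap('wrist'); go([.6,0,.33])
W=pts(c); a=np.radians(-6.1); e=np.array([np.cos(a),np.sin(a)]); f=np.array([-e[1],e[0]]); L=np.array([.6545,.0008])
X=(W[...,:2]-L)@e; Y=(W[...,:2]-L)@f; Z=W[...,2]
for n,H,xr in [('L',.06,(-.06,.08)),('M',.055,(-.06,.08)),('S',.050,(-.04,.08))]:
    k=(abs(Y)<.07)&(abs(Z-H)<.0018)&(X>-.09)&(X<.09); kb=k&(abs(Y)<.02)
    print(n,'x',np.percentile(X[k],[1,99]).round(4),'y',np.percentile(Y[k],[1,99]).round(4),'back z,x',np.median(X[kb]).round(4) if kb.any() else None)
kb=(abs(Y)<.02)&(X>.03)&(X<.09)&(Z>.04)
h,b=np.histogram(X[kb],np.arange(.05,.076,.002)); zs=[np.percentile(Z[kb&(X>=b[i])&(X<b[i+1])],[10,90]).round(4).tolist() if h[i] else None for i in range(len(h))]
for q in zip(b.round(3),h,zs): print(q)
cv2.imwrite('pics/w7.png',c['color'][...,::-1])
```

```text
t 15.5 tcp [0.5604 0.0108 0.3281] yaw -6.15 tilt [ 0.002 -0.    -1.   ] open 18.2 F [0.3 0.1 0.5]
shift [40.5  6.5 -1.9] turn z None
L x [-0.0708  0.0604] y [-0.055   0.0558] back z,x None
M x [-0.0562  0.063 ] y [-0.0505  0.0514] back z,x 0.0605
S x [-0.0567  0.0607] y [-0.0507  0.0515] back z,x 0.0521
(np.float64(0.05), np.int64(176), [0.0486, 0.051])
(np.float64(0.052), np.int64(169), [0.0491, 0.051])
(np.float64(0.054), np.int64(47), [0.0492, 0.0504])
(np.float64(0.056), np.int64(0), None)
(np.float64(0.058), np.int64(467), [0.0421, 0.0553])
(np.float64(0.06), np.int64(189), [0.0539, 0.0561])
(np.float64(0.062), np.int64(94), [0.0538, 0.0556])
(np.float64(0.064), np.int64(0), None)
(np.float64(0.066), np.int64(0), None)
(np.float64(0.068), np.int64(0), None)
(np.float64(0.07), np.int64(0), None)
(np.float64(0.072), np.int64(0), None)
```

View pics/w7.png

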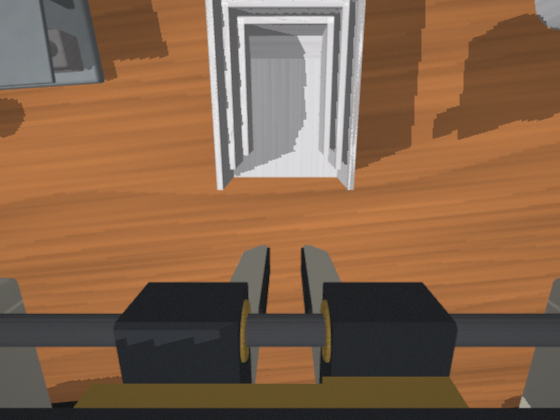

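The wrist view shows all three nested and straight. The small's back rim looks about 4 mm short of the medium's inner wall, so it probably dragged back on release. That is within tolerance, but there is plenty of time, so I'll push its back wall with near-closed fingers and no side grip.

Run:
```python
from g import *
a=np.radians(-6.1); L=np.array([.6545,.0008]); e=np.array([np.cos(a),np.sin(a)])
go([*(L+e*.034),.208],-6.1)
```

```text
t 15.5 tcp [0.5604 0.0108 0.3281] yaw -6.15 tilt [ 0.002 -0.    -1.   ] open 18.2 F [0.3 0.1 0.5]
shift [ 1.285e+02 -1.000e-01  1.203e+02] turn z -0.05
shift if turned first 128.6 -0.0 120.1
```

{"method": "drive_tool", "body": {
  "moves": [14,43,0,0,0,0,0,14,43,0,0,0,0,0,14,42,0,10,0,0,0,14,0,0,35,0,0,0,14,0,0,40,0,0,0,14,0,0,30,0,0,0,14,0,0,5,0,0,0,14,0,0,0,0,0,0]
}}

```text
t: 16.3
tool_pos: [0.6881, -0.0031, 0.2059]
orientation: [-3.137, 0.169, 0.004]
force: [0.1, -0.3, 0.9]
opening: 0.0139
gripper_force: 0.0
```

{"method": "drive_tool", "body": {
  "moves": [14,4,0,0,0,0,0,14,4,0,0,0,0,0,14,3,0,0,0,0,0,14,0,0,0,0,0,0]
}}

```text
t: 16.7
tool_pos: [0.6997, -0.0042, 0.2091]
orientation: [3.137, -0.169, 0.003]
force: [-0.8, -0.1, 0.8]
opening: 0.0141
gripper_force: 0.5
```

{"method": "drive_tool", "body": {
  "moves": [14,1.5,0,0,0,0,0,14,1.5,0,0,0,0,0]
}}

```text
t: 16.9
tool_pos: [0.701, -0.0043, 0.2081]
orientation: [-3.137, 0.168, 0.005]
force: [-17.3, 1.9, 15.0]
opening: 0.0139
gripper_force: 8.9
```

{"method": "drive_tool", "body": {
  "moves": [14,1,0,0,0,0,0,14,0,0,0,0,0,0]
}}

```text
t: 17.1
tool_pos: [0.7014, -0.0043, 0.2082]
orientation: [-3.137, 0.168, 0.008]
force: [-17.1, 1.5, 15.4]
opening: 0.0141
gripper_force: 9.0
```

{"method": "drive_tool", "body": {
  "moves": [14,-4,0,0,0,0,0,14,-6,0,0,0,0,0,14,-4,0,-30,0,0,0,14,0,0,-45,0,0,0,14,-25,0,-40,0,0,0,14,-40,0,-10,0,0,0,14,-25,0,0,0,0,0,14,0,0,0,0,0,0]
}}

```text
t: 17.9
tool_pos: [0.5972, 0.007, 0.3328]
orientation: [-3.137, 0.168, -0.0]
force: [0.7, 0.1, -0.2]
opening: 0.0141
gripper_force: 0.0
```

Run:
```python
from g import *
from w import rim
c=cap('wrist'); go([.6,0,.33])
W=pts(c); a=np.radians(-6.1); e=np.array([np.cos(a),np.sin(a)]); f=np.array([-e[1],e[0]]); L=np.array([.6545,.0008])
X=(W[...,:2]-L)@e; Y=(W[...,:2]-L)@f; Z=W[...,2]
kb=(abs(Y)<.02)&(X>.03)&(X<.09)&(Z>.04)
h,b=np.histogram(X[kb],np.arange(.05,.076,.002))
for i in range(len(h)):
    if h[i]: print(b[i].round(3),h[i],np.percentile(Z[kb&(X>=b[i])&(X<b[i+1])],[10,50,90]).round(4))
k=(abs(X-.0)<.03)&(abs(Y)<.07)&(Z>.045)
h,b=np.histogram(Y[k],np.arange(-.058,.06,.002))
print([(v.round(3),int(n),np.median(Z[k&(Y>=v)&(Y<v+.002)]).round(3)) for v,n in zip(b,h) if n>60])
k=(abs(Y)<.02)&(abs(X)<.03); A=np.c_[X[k],Y[k],np.ones(k.sum())]; print('floor plane',np.linalg.lstsq(A,Z[k],rcond=None)[0].round(4))
old={'punch':(270,293),'torch':(335,318),'tin':(140,212),'pw':(131,192)}
d0=np.load('scene.npz'); d=robot.read_camera('scene'); np.savez('s1.npz',**d)
for n,(u,v) in old.items(): print(n,pts(d)[v,u].round(3))
```

```text
t 17.95 tcp [0.5984 0.0067 0.3327] yaw -6.14 tilt [ 0.001 -0.    -1.   ] open 13.8 F [ 0.2 -0.1  0.7]
shift [2.3 6.5 2.7] turn z None
0.052 98 [0.0471 0.049  0.0507]
0.054 123 [0.0488 0.05   0.051 ]
0.056 139 [0.049  0.0499 0.051 ]
0.058 206 [0.0498 0.0539 0.0557]
0.06 159 [0.0541 0.055  0.0557]
0.062 215 [0.0548 0.0588 0.0607]
0.064 165 [0.0592 0.0601 0.0608]
0.066 108 [0.0592 0.06   0.0607]
[(np.float64(-0.058), 185, np.float64(0.247)), (np.float64(-0.056), 303, np.float64(0.245)), (np.float64(-0.054), 374, np.float64(0.061)), (np.float64(-0.052), 574, np.float64(0.06)), (np.float64(-0.05), 195, np.float64(0.247)), (np.float64(-0.048), 180, np.float64(0.247)), (np.float64(-0.046), 301, np.float64(0.245)), (np.float64(-0.044), 367, np.float64(0.243)), (np.float64(-0.042), 441, np.float64(0.055)), (np.float64(-0.04), 61, np.float64(0.247)), (np.float64(-0.036), 527, np.float64(0.249)), (np.float64(-0.034), 792, np.float64(0.249)), (np.float64(-0.032), 802, np.float64(0.249)), (np.float64(-0.03), 620, np.float64(0.253)), (np.float64(-0.028), 618, np.float64(0.253)), (np.float64(-0.026
[... 1268 characters left out ...]
82, np.float64(0.249)), (np.float64(0.032), 808, np.float64(0.249)), (np.float64(0.034), 757, np.float64(0.25)), (np.float64(0.036), 76, np.float64(0.25)), (np.float64(0.04), 361, np.float64(0.056)), (np.float64(0.042), 356, np.float64(0.057)), (np.float64(0.044), 358, np.float64(0.243)), (np.float64(0.046), 190, np.float64(0.247)), (np.float64(0.048), 174, np.float64(0.247)), (np.float64(0.05), 519, np.float64(0.06)), (np.float64(0.052), 371, np.float64(0.061)), (np.float64(0.054), 355, np.float64(0.061)), (np.float64(0.056), 194, np.float64(0.247))]
floor plane [-5.8054 -0.0147  0.0855]
punch [0.723 0.213 0.055]
torch [0.678 0.368 0.035]
tin [ 0.735 -0.223  0.077]
pw [ 0.679 -0.33   0.051]
```

The three back rims are now flush at the nested heights (50, 55 and 60 mm), and the bystanders haven't moved. Handing in.

```bash
python3 -c "
from plant import robot
print(robot.close_job())"
```

```text
the job is handed in; nothing more can be done
None
```

The small tray is nested in the medium and the medium in the screwed-down large one, back walls flush; the bystanders measured unmoved to within about 4 mm, and the job was handed in at about 18 s with no verdict returned.

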